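# Dispense one solder pellet and push it into the parking bay

## Robot

A 6-joint arm with a two-finger parallel gripper is mounted at the origin on the work surface. World frame = base frame: x ahead of the robot, y to its left, z up, the work surface at z = 0. Lengths are in m, angles in rad, forces in N, time in s.
With the tool pointing down it reaches from about 0.325 to 0.875 m from the base axis. Payload 4.4 kg.
Tool frame: the origin (TCP) lies at the very end of the fingers, on their centre line; the grasp point (between the pads) lies 19 mm behind it; z points along the fingers, y is the direction in which the jaws open and shut (so a half turn about z gives the same grasp; the last joint's range is limited). The gripper opens to 85 mm and grips with 20 to 120 N. Pads are 22 mm wide; open, the fingers measure 114 mm over their backs; the gripper's body (76 mm by 85 mm) begins 54 mm behind the grasp point. The pads swing forward as they close: fully open they stand 13 mm farther back than shut.
Start: joints at [1.036, 0.207, 1.542, -0, 1.393, -0.15], TCP at [0.215, 0.533, 0.231] pointing down, gripper open.
Joint ranges: [-2.73, 2.73], [-0.86, 2.22], [0.23, 2.46], [-1.11, 4.25], [0.08, 2.63], [-2.82, 2.82]. Speed limits (rad/s): [2.79, 2.79, 3.14, 3.14, 3.14, 3.14].

## Interface

Orientations are given as a unit quaternion [x, y, z, w].
In Python, from cell import bot gives the robot as it stands.
- The arm moves only by the shell command python3 -m crank 'ROWS' [FORCE]. ROWS is JSON, a list of rows, each a list of 7 numbers: the shift along the tool's x, y, z in units of 40 mm (1.0 is 40 mm), then the turn, a rotation vector about the tool's x, y, z in units of 8 degrees (1.0 is 8 degrees), then the opening, from -1 (shut) to 1 (fully open), so that 0 is half open. In form: [[dx, dy, dz, ax, ay, az, claw], ...]. A call has 1 to 10 rows; each row shifts and turns the commanded pose from where the row before left it, along the tool's axes as they then stand; what a row does not reach is not made up. A row lasts 1/8 s, in which the tool goes at most 62.5 mm and 10.7 degrees, less where a joint would pass 70% of its speed; a pose out of reach is approached as far as the arm can. A call is refused whole if a number of a shift passes 1 or a number of a turn 1, either way. A call with a gripper value outside its range is refused whole. The fingers move at their own pace and stop on an object; FORCE is the grip in N (left out, the last holds). Time passes only in rows, so rows that do not move let the fingers close. It gives the time, the measured TCP pose, the force and the opening at its end, in the units of the state.
- bot.state(): the state, without advancing time (a new reading comes with each control period).
- bot.snapshot(name): name is "side" or "top"; returns (picture, depth): 480x640x3 uint8, blue, green, red; 480x640 float32, m along the optical axis (not along the pixel's ray), 0 where there is no reading.
- bot.camera_info(name): a dict with "camera_matrix" (3x3 intrinsics, pixels), "R" (3x3) and "t" (3): a world point X has camera coordinates R X + t. Camera axes: x right, y down, z forward; pixel columns grow to the right and rows downward; lengths in m; the calibration is good to about 2 mm. A picture is of the moment at which its call begins. camera_info takes no time and is no camera call.
- bot.hand_in(): hands the job in, once; it reports no verdict.
The state is a dict: "time_s": time; "joint_pos": joint angles; "joint_velocities": joint speeds; "joint_efforts": joint torques, N m; "position": TCP position; "tcp_rot": TCP orientation; "contact_force": force on the tool from outside, world axes, zero at the start; "ft_torque": the same for the moment, N m; "width": opening from 0.0 (shut) to 1.0 (fully open).
Only numpy, scipy, OpenCV 4.12 (cv2) and the standard library are available. Lean on these libraries where they do the work, as an engineer would, in place of code of your own. Each camera call takes 0.05 s, during which the arm holds its last target.

## Task

Press the plunger of the solder pellet dispenser all the way down once and let it come back up, so that exactly one pellet slides out past the flap. Then push that pellet aside along the countertop with the fingertips, without lifting it, into the aluminium parking bay until it lies wholly between the bay's rails. Leave the other pellets in the dispenser, and leave the heat shield plate, the tip wrench and the component tube where they are.

Things in the scene. Friction and masses are not known exactly. Their poses are not given: they have to be found in the camera images.
- dispenser: Fixed steel solder pellet dispenser. Origin on the countertop under its magazine's axis; x points from the outlet to the rear, z up. In its frame: the magazine (44 mm wide, 48 mm high) spans x -20 to 20 mm; the housing behind it (56 mm wide, 50 mm high) spans x 20 to 105 mm; low feet reach y = +-40 mm at x 50 to 100 mm. The outlet is in the front face, x = -20 mm.
- plunger_top (a point): Centre of the top of the plunger's round black cap (32 mm across, 8 mm thick), on the housing 75 mm behind the magazine axis; 85 mm above the countertop when up.
- plunger (a joint): Plunger travel in m: 0 = up, grows as it is pressed straight down, 0.023 = fully down at its stop. A spring returns it: about 3 N to start, 8 N at the stop; with the pellet's drag the press takes up to about 12 N on the way. It drives a pusher by 2.9 times its travel.
- magazine (a point): Point on the magazine's axis at its open top (square well, 32 mm inside), 48 mm above the countertop.
- outlet (a point): Middle of the outlet's lower edge, on the countertop at the dispenser's front face. The outlet is 32 mm wide and 13 mm high, its upper part covered by a light spring flap 9 mm long, hinged at height 18 mm, which the pellet swings outward as it leaves; it falls shut by itself.
- pellet1: The lowest solder pellet, the one dispensed: bare-metal disc 28 mm across, 12 mm thick, about 55 g, loose, flat on the countertop in the magazine. Origin at the centre of its underside. A full press slides it along the dispenser's -x until its centre is about 60 mm in front of the magazine axis (further if the plunger is struck fast), free on the countertop.
- pellet2: Second pellet, same as the first, lying on it in the magazine (origin at the centre of its underside); it drops to the countertop inside the magazine when the plunger comes back up.
- pellet3: Third pellet, same again, on top of the second in the magazine (origin at the centre of its underside).
- bay: Fixed aluminium parking bay left or right of the outlet, an H seen from above: two rails along its y, 106 mm long, 5 mm thick, 14 mm high, 60 mm apart inside, joined at mid-length by a 6 mm web as high. No floor; a pellet slides in at either open end (y = +-53 mm), up to the web; either end will do. Low feet reach x = +-47 mm. Origin on the countertop at the middle; x across the rails.
- heat_shield: Bystander: loose shiny aluminium plate 80 x 90 mm, 4 mm thick, with a lip 22 mm high along its +x edge; on the other side of the outlet from the bay. Origin at the centre of its underside.
- tip_wrench: Bystander: loose flat brass wrench about 127 mm long (along its x), 25 mm wide at most, 8 mm thick, origin at the middle of its underside.
- component_tube: Bystander: loose gray plastic component tube 172 mm long (along its x), 20 mm wide, 13 mm high, origin at the middle of its underside.
Things that resemble listed ones, but are neither listed nor needed, are in the scene too. What is shaped like the bay but orange, red or yellow is not meant.

How it is judged:
By the outcome, as a careful person would: the job done as asked, in the order asked, and still so for the second after the job is handed in, with the robot touching nothing.
It also fails if it takes over 64 s, if anything falls off the work surface, if the arm or the gripper's body presses on something with over 40 N, if the wrist force passes 120 N, or if a joint passes its speed limit or range.

## Working session

There is one attempt and no reset: what is moved stays moved. The work goes in short steps, Python scripts to look and compute and a shell command to move; the robot and the scene stay as the last step left them, time stands still between calls to the robot, and variables do not carry over. Pictures are saved under pics/ and viewed, and the job is handed in when it is done.

```bash
mkdir -p pics; ls
python3 - <<'E'
from cell import bot
import cv2,numpy as np
print(bot.state())
for n in("top","side"):
    p,d=bot.snapshot(n); cv2.imwrite(f"pics/{n}0.png",p); np.save(f"pics/{n}0.npy",d)
    print(n,bot.camera_info(n))
E
```

```text
pics
{'time_s': 0.0, 'joint_pos': array([ 1.03650651e+00,  2.07443103e-01,  1.54296670e+00, -2.43788029e-05,
        1.39349090e+00, -1.50518562e-01]), 'joint_velocities': array([-0.00256859, -0.00070355,  0.0003917 , -0.0003663 ,  0.00054503,
        0.00033683]), 'joint_efforts': array([ 3.54973845e-04, -3.83035326e+01, -2.91599876e+01, -1.01848582e-04,
        1.03921385e-02, -1.27735271e-05]), 'position': array([0.2149272 , 0.53250071, 0.23010659]), 'tcp_rot': array([ 1.90708001e-01,  9.81646131e-01, -1.09106279e-03, -3.76167930e-04]), 'contact_force': array([0.28704675, 0.73927047, 1.23622355]), 'ft_torque': array([-0.00233602, -0.00988414, -0.05067236]), 'width': 1.0000093071766218}
top {'camera_matrix': array([[599.42823361,   0.        , 314.06079415],
       [  0.        , 599.42823361, 231.9060138 ],
       [  0.        ,   0.        ,   1.        ]]), 'R': array([[-0.02281925, -0.99969516,  0.00942676],
       [-0.99758561,  0.02215043, -0.06582034],
       [ 0.06559147, -0.01090597, -0.99778696]]), 't': array([0.08251406, 0.49594547, 1.43549599])}
side {'camera_matrix': array([[440.94681507,   0.        , 315.34778936],
       [  0.        , 440.94681507, 233.54089508],
       [  0.        ,   0.        ,   1.        ]]), 'R': array([[-0.98969281, -0.14133943, -0.02305007],
       [-0.06503429,  0.58699018, -0.80697774],
       [ 0.12758794, -0.79716102, -0.59013187]]), 't': array([0.52054008, 0.05041796, 0.92693231])}
```

View pics/top0.png

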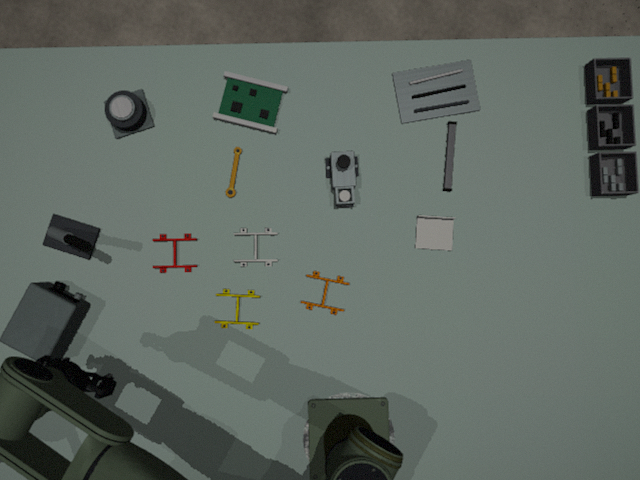

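View pics/side0.png

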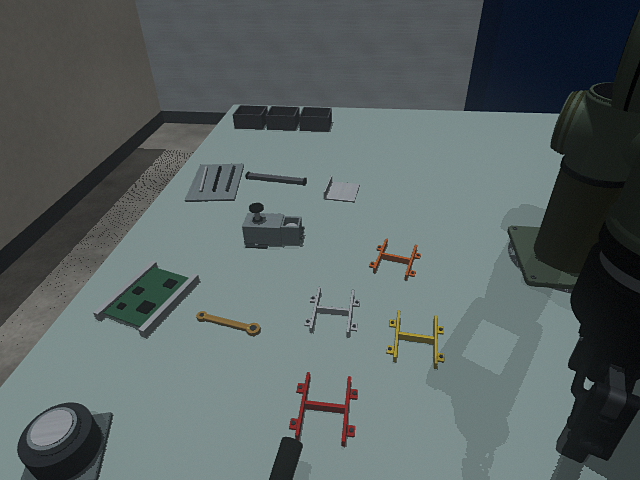

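```bash
cat > h.py <<'E'
import numpy as np,cv2
from cell import bot
def px2w(n,u,v,z):
    c=bot.camera_info(n);K,R,t=c["camera_matrix"],c["R"],c["t"]
    r=R.T@np.linalg.solve(K,[u,v,1]);o=-R.T@t
    return o+r*(z-o[2])/r[2]
def w2px(n,X):
    c=bot.camera_info(n);q=c["camera_matrix"]@(c["R"]@np.asarray(X,float)+c["t"]);return q[:2]/q[2]
def crop(n,src,u0,v0,u1,v1,s,out):
    im=cv2.resize(src[v0:v1,u0:u1],None,fx=s,fy=s,interpolation=cv2.INTER_CUBIC)
    cv2.imwrite(out,im)
E
python3 - <<'E'
from h import *
p=cv2.imread("pics/top0.png")
crop("top",p,220,140,380,260,5,"pics/z0.png")
p=cv2.imread("pics/side0.png")
crop("side",p,225,190,385,310,5,"pics/z1.png")
E
```

```text
(no output)
```

View pics/z0.png

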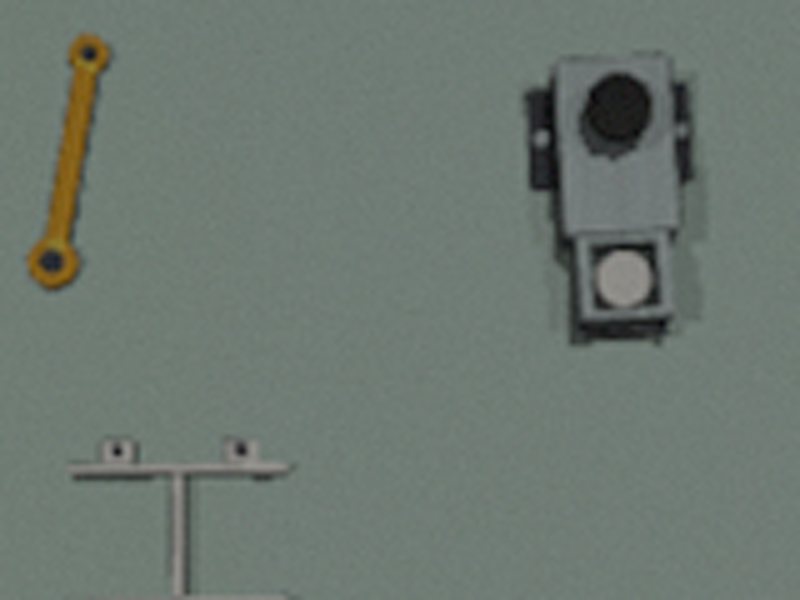

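View pics/z1.png

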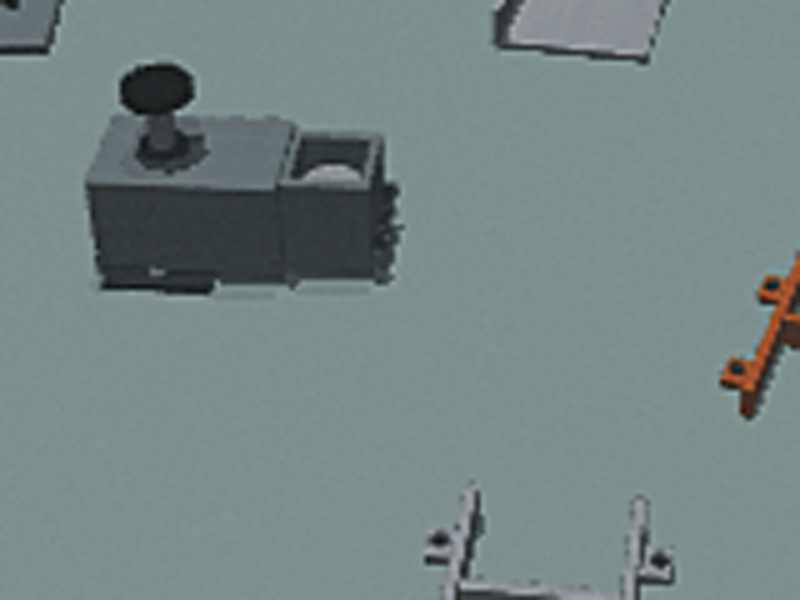

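Run:
```python
from h import *
p=cv2.imread("pics/top0.png")
crop("top",p,220,220,380,340,5,"pics/z2.png")
print("cap",px2w("top",343.6,161.2,.085))
print("capS",px2w("side",225+157/5,190+89/5,.085))
print("pel3",px2w("top",344.4,195.4,.036))
for u,v in((532+20,60),(672,55),(563,232),(680,232)): print(px2w("top",220+u/5,140+v/5,.05))
for u,v in((576,235),(672,230),(577,320),(672,316)): print("mag",px2w("top",220+u/5,140+v/5,.048))
s=bot.state();from scipy.spatial.transform import Rotation as Ro
print(Ro.from_quat(s["tcp_rot"]).as_matrix().round(3))
```

```text
cap [ 6.56327103e-01 -3.43604216e-04  8.50000000e-02]
capS [0.65155047 0.00834979 0.085     ]
pel3 [ 0.58247611 -0.00321224  0.036     ]
[0.68559788 0.02836302 0.05      ]
[ 0.68681153 -0.02899485  0.05      ]
[0.60283766 0.02516807 0.05      ]
[ 0.60164223 -0.03048165  0.05      ]
mag [0.60154998 0.01892656 0.048     ]
mag [ 0.60296486 -0.02686236  0.048     ]
mag [0.56087337 0.01947406 0.048     ]
mag [ 0.56180134 -0.02574017  0.048     ]
[[-0.927  0.374 -0.001]
 [ 0.374  0.927 -0.002]
 [ 0.    -0.002 -1.   ]]
```

View pics/z2.png

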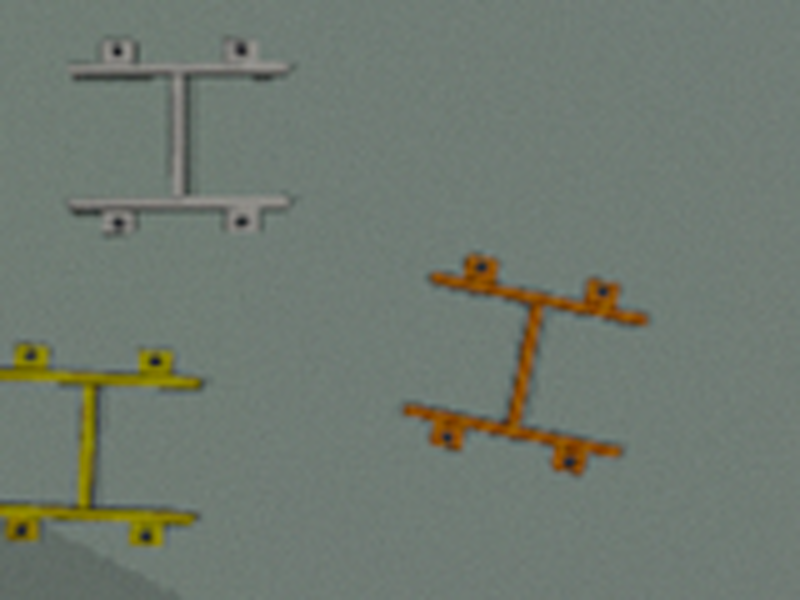

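Run:
```python
from h import *
for n,u,v in(("UL",70,70),("UR",291,67),("LL",70,204),("LR",291,201),("web",180,137)): print(n,px2w("top",220+u/5,220+v/5,.014))
print(w2px("side",[.656,-.0005,.085]))
d=np.load("pics/side0.npy");print(d[207,256])
c=bot.camera_info("side")
K=c["camera_matrix"];r=np.linalg.solve(K,[256.4,207.8,1])*d[207,256];print(c["R"].T@(r-c["t"]))
d=np.load("pics/top0.npy");c=bot.camera_info("top");K=c["camera_matrix"]
for u,v in((343,161),(344,195),(344,178),(344,232)):
  r=np.linalg.solve(K,[u,v,1])*d[v,u];print(c["R"].T@(r-c["t"]))
```

```text
UL [0.49702902 0.26521486 0.014     ]
UR [0.49610756 0.1582598  0.014     ]
LL [0.43221441 0.26612502 0.014     ]
LR [0.43124641 0.15948494 0.014     ]
web [0.4633815  0.21254576 0.014     ]
[255.42076918 205.48751196]
0.9588554
[0.65302989 0.00379113 0.08197069]
[0.65685756 0.00102898 0.08482918]
[ 0.58296991 -0.00203455  0.03988314]
[ 0.62253103 -0.0025244   0.04904441]
[ 0.49693853 -0.00221878 -0.00110558]
```

```bash
python3 -m crank '[[0,0,0,0,0,1,-1],[0,0,0,0,0,1,-1],[0,0,0,0,0,1,-1],[0,0,0,0,0,1,-1],[0,0,0,0,0,1,-1],[0,0,0,0,0,1,-1],[0,0,0,0,0,0.33,-1],[0,0,0,0,0,0,-1]]' 40
cat >> h.py <<'E'
from scipy.spatial.transform import Rotation as Ro
def to(X,Y,Z):
    s=bot.state();M=Ro.from_quat(s["tcp_rot"])
    print("t",s["time_s"],"pos",s["position"].round(4),"F",s["contact_force"].round(1),"w",round(s["width"],3),"yaw y",np.degrees(np.arctan2(*M.as_matrix()[1::-1,1])).round(2),"tilt",M.as_matrix()[:,2].round(4))
    print("units",(M.inv().apply(np.array([X,Y,Z])-s["position"])/.04).round(3))
E
python3 -c "
from h import *
to(.656,0,.231);to(.656,0,.1)"
```

```text
time_s: 1.1
position: [0.2151, 0.5328, 0.2307]
tcp_rot: [0.592, 0.806, -0.001, 0.0]
contact_force: [0.8, -0.0, 0.2]
width: -0.0
t 1.1 pos [0.2151 0.5328 0.2307] F [ 0.8 -0.   0.2] w -0.0 yaw y 17.4 tilt [-6.e-04 -1.e-03 -1.e+00]
units [-1.6008e+01  6.5340e+00 -2.0000e-03]
t 1.1 pos [0.2151 0.5328 0.2307] F [ 0.8 -0.   0.2] w -0.0 yaw y 17.4 tilt [-6.e-04 -1.e-03 -1.e+00]
units [-16.005   6.537   3.273]
```

```bash
python3 -m crank '[[-0.8,0.327,0,0,0,0,-1],[-0.8,0.327,0,0,0,0,-1],[-0.8,0.327,0,0,0,0,-1],[-0.8,0.327,0,0,0,0,-1],[-0.8,0.327,0,0,0,0,-1],[-0.8,0.327,0,0,0,0,-1],[-0.8,0.327,0,0,0,0,-1],[-0.8,0.327,0,0,0,0,-1],[-0.8,0.327,0,0,0,0,-1],[-0.8,0.327,0,0,0,0,-1]]'
python3 -m crank '[[-0.8,0.327,0,0,0,0,-1],[-0.8,0.327,0,0,0,0,-1],[-0.8,0.327,0,0,0,0,-1],[-0.8,0.327,0,0,0,0,-1],[-0.8,0.327,0,0,0,0,-1],[-0.8,0.327,0,0,0,0,-1],[-0.8,0.327,0.5,0,0,0,-1],[-0.8,0.327,1,0,0,0,-1],[-0.8,0.327,1,0,0,0,-1],[-0.8,0.327,0.3,0,0,0,-1]]'
python3 -m crank '[[0,0,0,0,0,0,-1],[0,0,0,0,0,0,-1]]'
python3 -c "
from h import *
to(.656,0,.09)
p,d=bot.snapshot('side');crop('side',p,205,130,365,250,5,'pics/s1.png')"
```

```text
time_s: 2.35
position: [0.4361, 0.2658, 0.2311]
tcp_rot: [0.592, 0.806, -0.0, -0.0]
contact_force: [-0.4, 0.5, 0.1]
width: -0.001
time_s: 3.6
position: [0.6538, -0.0001, 0.1148]
tcp_rot: [0.592, 0.806, -0.002, -0.003]
contact_force: [0.0, 0.0, 1.0]
width: 0.003
time_s: 3.85
position: [0.6558, 0.0008, 0.1193]
tcp_rot: [0.592, 0.806, 0.0, -0.0]
contact_force: [-0.4, 0.1, -0.3]
width: -0.001
t 3.85 pos [0.6558 0.0008 0.1193] F [-0.4  0.1 -0.3] w -0.001 yaw y 17.38 tilt [-5.e-04  5.e-04 -1.e+00]
units [-0.02  -0.002  0.732]
```

View pics/s1.png

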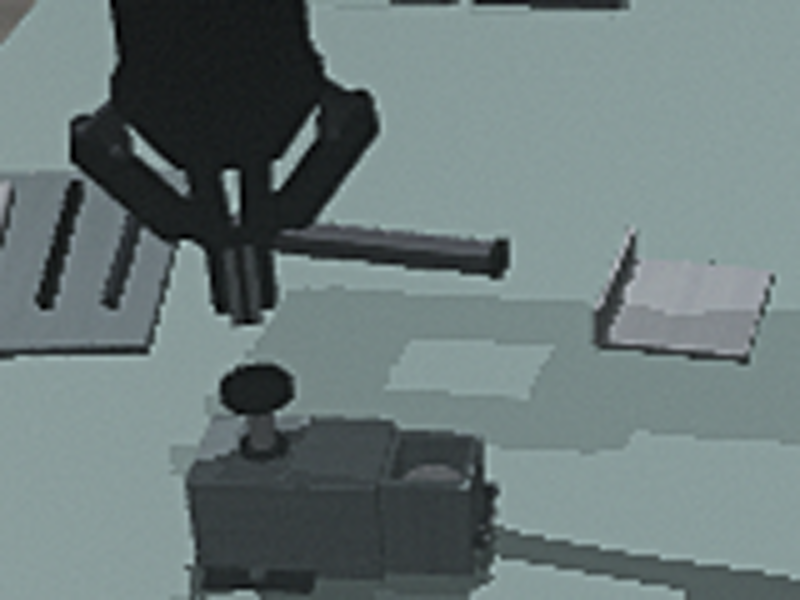

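```bash
python3 -c "
from h import *
print(w2px('side',[.6558,.0008,.1193]))"
python3 -m crank '[[0,0,0.4,0,0,0,-1],[0,0,0.3,0,0,0,-1],[0,0,0.06,0,0,0,-1],[0,0,0,0,0,0,-1]]'
python3 -m crank '[[0,0,0.08,0,0,0,-1],[0,0,0.08,0,0,0,-1],[0,0,0.08,0,0,0,-1],[0,0,0.08,0,0,0,-1]]'
```

```text
[253.6976229  192.22547783]
time_s: 4.4
position: [0.6557, 0.0007, 0.0883]
tcp_rot: [0.592, 0.806, -0.0, -0.0]
contact_force: [-0.6, -0.7, -0.3]
width: -0.001
time_s: 4.9
position: [0.6568, 0.0004, 0.0784]
tcp_rot: [0.592, 0.806, 0.0, 0.001]
contact_force: [-4.2, 0.9, 11.0]
width: 0.002
```

```bash
python3 -m crank '[[0,0,0.08,0,0,0,-1],[0,0,0.08,0,0,0,-1],[0,0,0.08,0,0,0,-1],[0,0,0.07,0,0,0,-1]]'
python3 -m crank '[[0,0,0.05,0,0,0,-1],[0,0,0.03,0,0,0,-1]]'
```

```text
time_s: 5.4
position: [0.6568, 0.0004, 0.0658]
tcp_rot: [0.592, 0.806, 0.0, 0.001]
contact_force: [-4.0, -0.3, 8.9]
width: 0.004
time_s: 5.65
position: [0.6568, 0.0004, 0.0626]
tcp_rot: [0.592, 0.806, 0.0, 0.001]
contact_force: [-3.9, 0.2, 9.2]
width: -0.003
```

```bash
python3 -m crank '[[0,0,0.04,0,0,0,-1],[0,0,0.03,0,0,0,-1]]'
python3 -m crank '[[0,0,0.03,0,0,0,-1],[0,0,0,0,0,0,-1]]'
```

```text
time_s: 5.9
position: [0.657, 0.0004, 0.0619]
tcp_rot: [0.592, 0.806, 0.0, 0.001]
contact_force: [-8.4, 0.2, 21.7]
width: -0.006
time_s: 6.15
position: [0.657, 0.0004, 0.0619]
tcp_rot: [0.592, 0.806, 0.0, 0.001]
contact_force: [-10.3, -0.4, 23.0]
width: -0.0
```

At the stop (force rose to 23 N, z stalled at 62 mm). Now release gently and look.

```bash
python3 -m crank '[[0,0,-0.15,0,0,0,-1],[0,0,-0.15,0,0,0,-1],[0,0,-0.15,0,0,0,-1],[0,0,-0.15,0,0,0,-1],[0,0,-0.2,0,0,0,-1],[0,0,-0.4,0,0,0,-1],[0,0,-0.5,0,0,0,-1],[0,0,0,0,0,0,-1]]'
python3 -c "
from h import *
to(.656,0,.12)
p,d=bot.snapshot('side');crop('side',p,225,170,385,290,5,'pics/s2.png')
p,d=bot.snapshot('top');crop('top',p,270,140,430,260,5,'pics/t2.png')"
```

```text
time_s: 7.15
position: [0.6582, 0.0002, 0.1279]
tcp_rot: [0.592, 0.806, 0.001, 0.003]
contact_force: [0.1, -0.1, -0.7]
width: -0.004
t 7.15 pos [6.582e-01 2.000e-04 1.279e-01] F [ 0.1 -0.1 -0.7] w -0.004 yaw y 17.37 tilt [ 5.9e-03 -7.0e-04 -1.0e+00]
units [ 0.012 -0.055  0.197]
```

View pics/s2.png

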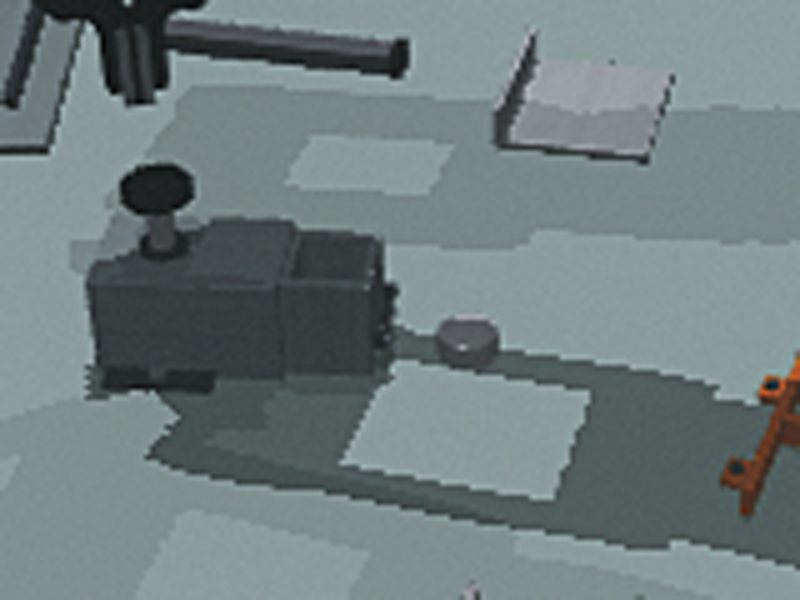

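View pics/t2.png

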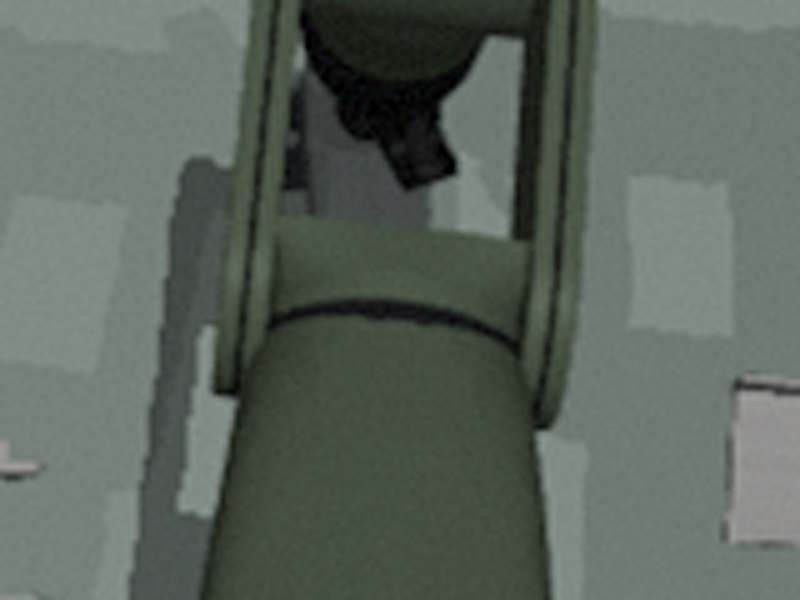

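```bash
python3 -c "
from h import *
print(px2w('side',318.6,235.8,.012),px2w('side',317.6,234,.012))
print(w2px('side',[.522,-.005,.012]))
to(.54,-.09,.128)"
```

```text
[ 0.51878357 -0.00328845  0.012     ] [ 0.52195054 -0.00980313  0.012     ]
[317.2846619  235.25554349]
t 7.25 pos [6.563e-01 4.000e-04 1.252e-01] F [-0.1  0.  -0.8] w -0.0 yaw y 17.37 tilt [ 1.e-03 -1.e-04 -1.e+00]
units [-1.29  -3.449 -0.073]
```

```bash
python3 -m crank '[[0,0,0,0,0,1,-0.62],[0,0,0,0,0,1,-0.62],[0,0,0,0,0,0.17,-0.62],[-0.5,-0.8,0,0,0,0,-0.62],[-0.5,-0.8,0,0,0,0,-0.62],[-0.5,-0.8,0,0,0,0,-0.62],[-0.4,-0.8,0,0,0,0,-0.62],[0,-0.23,0.6,0,0,0,-0.62],[0,0,0.6,0,0,0,-0.62],[0,0,0,0,0,0,-0.62]]'
python3 -c "
from h import *
to(.519,-.075,.005)"
```

```text
time_s: 8.5
position: [0.5165, -0.075, 0.0743]
tcp_rot: [0.707, 0.708, -0.001, -0.002]
contact_force: [0.3, 0.5, 1.0]
width: 0.191
t 8.5 pos [ 0.5165 -0.075   0.0743] F [0.3 0.5 1. ] w 0.191 yaw y 0.07 tilt [-0.0053  0.0017 -1.    ]
units [-0.004  0.073  1.733]
```

```bash
python3 -m crank '[[0,0,0.6,0,0,0,-0.62],[0,0,0.6,0,0,0,-0.62],[0,0,0.3,0,0,0,-0.62],[0,0,0.15,0,0,0,-0.62],[0,0,0,0,0,0,-0.62]]'
python3 -c "
from h import *
to(.519,-.075,.005)
p,d=bot.snapshot('side');crop('side',p,245,170,405,290,5,'pics/s3.png')
p,d=bot.snapshot('top');crop('top',p,270,140,430,260,5,'pics/t3.png')"
```

```text
time_s: 9.12
position: [0.5192, -0.0756, 0.0108]
tcp_rot: [0.707, 0.707, 0.0, 0.0]
contact_force: [0.5, -0.1, 0.0]
width: 0.192
t 9.125 pos [ 0.5192 -0.0756  0.0108] F [ 0.5 -0.1  0. ] w 0.192 yaw y 0.03 tilt [ 4.e-04 -1.e-04 -1.e+00]
units [ 0.016 -0.006  0.145]
```

View pics/s3.png

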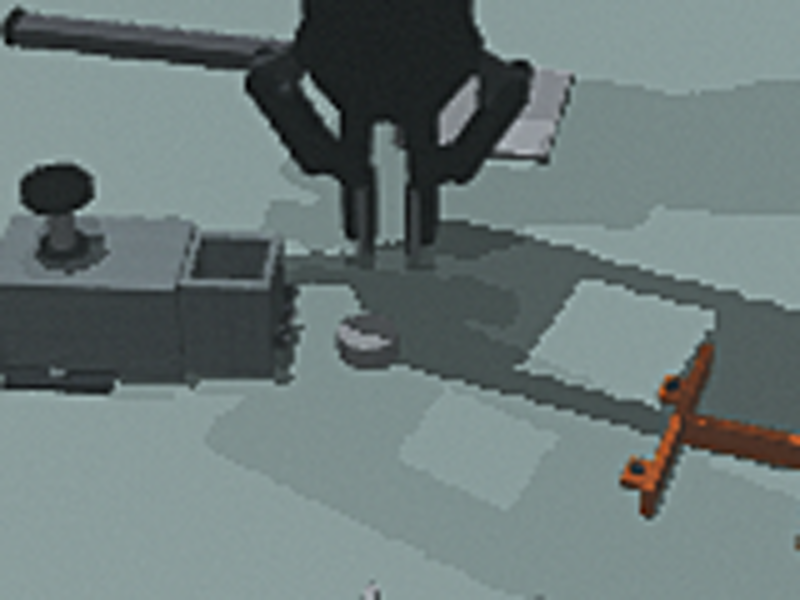

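View pics/t3.png

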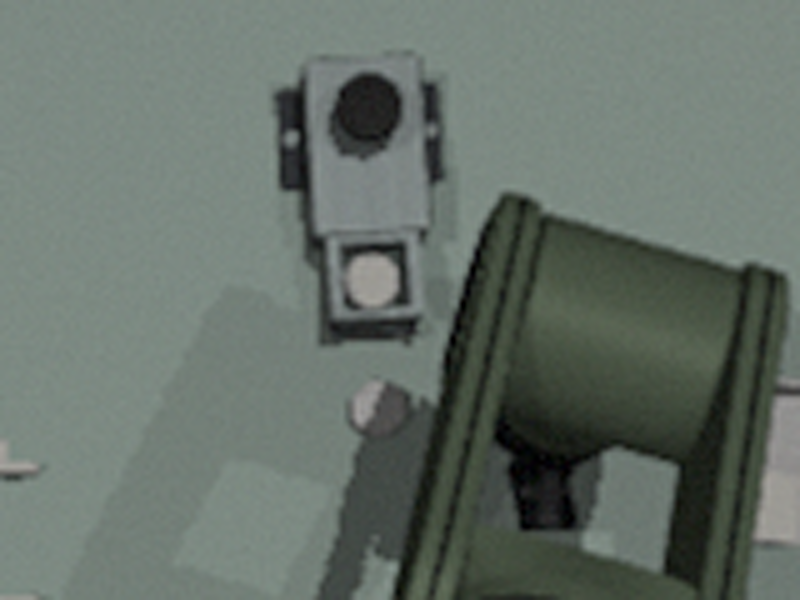

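```bash
python3 -c "
from h import *
print(px2w('top',346,221.8,.012))
to(.519,-.035,.005)"
```

```text
[ 0.52083655 -0.00693358  0.012     ]
t 9.225 pos [ 0.5197 -0.0758  0.0113] F [-1.1  0.4  0.1] w 0.19 yaw y 0.02 tilt [ 1.5e-03 -5.0e-04 -1.0e+00]
units [ 1.02  -0.016  0.157]
```

```bash
python3 -m crank '[[0,0.03,0.15,0,0,0,-0.62],[0.4,0,0,0,0,0,-0.62],[0.4,0,0,0,0,0,-0.62],[0.2,0,0,0,0,0,-0.62],[0.2,0,0,0,0,0,-0.62],[0.2,0,0,0,0,0,-0.62],[0.25,0,0,0,0,0,-0.62],[0.25,0,0,0,0,0,-0.62],[0,0,0,0,0,0,-0.62]]'
python3 -c "
from h import *
to(.519,-.0,.005)
p,d=bot.snapshot('side');crop('side',p,245,170,405,290,5,'pics/s4.png')"
```

```text
time_s: 10.35
position: [0.5199, 0.0012, 0.0044]
tcp_rot: [0.707, 0.708, -0.0, -0.0]
contact_force: [-0.3, 0.4, 0.2]
width: 0.19
t 10.35 pos [0.5199 0.0012 0.0044] F [-0.3  0.4  0.2] w 0.19 yaw y 0.07 tilt [-2.e-04  1.e-04 -1.e+00]
units [-0.03  -0.023 -0.014]
```

View pics/s4.png

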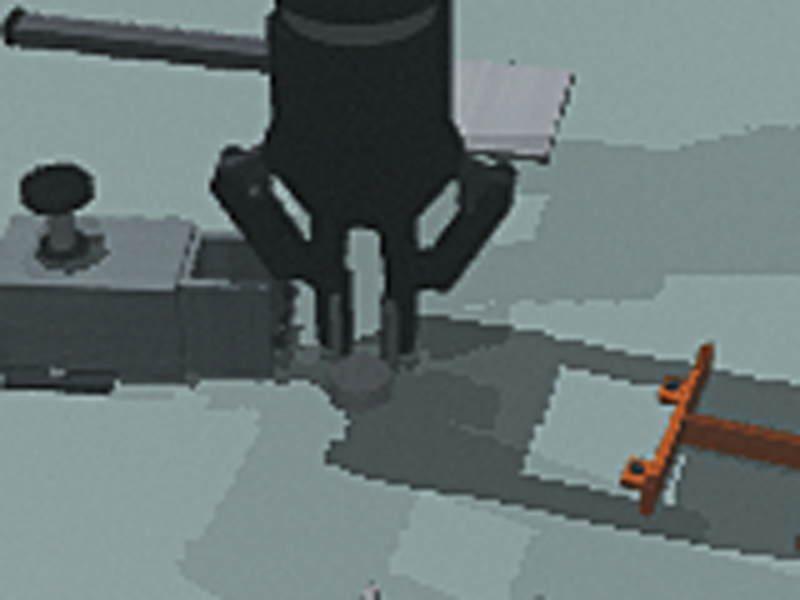

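```bash
python3 -m crank '[[0.15,-0.05,0,0,0,0,-0.62],[0.34,-0.14,0,0,0,0,-0.62],[0.34,-0.14,0,0,0,0,-0.62],[0.34,-0.14,0,0,0,0,-0.62],[0.34,-0.14,0,0,0,0,-0.62],[0.34,-0.14,0,0,0,0,-0.62],[0.34,-0.14,0,0,0,0,-0.62],[0.34,-0.14,0,0,0,0,-0.62],[0.2,-0.09,0,0,0,0,-0.62],[0,0,0,0,0,0,-0.62]]'
python3 -c "
from h import *
to(.464,.1615,.005)
p,d=bot.snapshot('side');crop('side',p,245,210,405,330,5,'pics/s5.png')
p,d=bot.snapshot('top');crop('top',p,220,180,380,300,5,'pics/t5.png')"
```

```text
time_s: 11.65
position: [0.4748, 0.1102, 0.0044]
tcp_rot: [0.707, 0.708, -0.0, -0.0]
contact_force: [0.5, -0.2, 0.4]
width: 0.188
t 11.65 pos [0.4748 0.1102 0.0044] F [ 0.5 -0.2  0.4] w 0.188 yaw y 0.07 tilt [-4.e-04 -0.e+00 -1.e+00]
units [ 1.282 -0.269 -0.015]
```

View pics/s5.png

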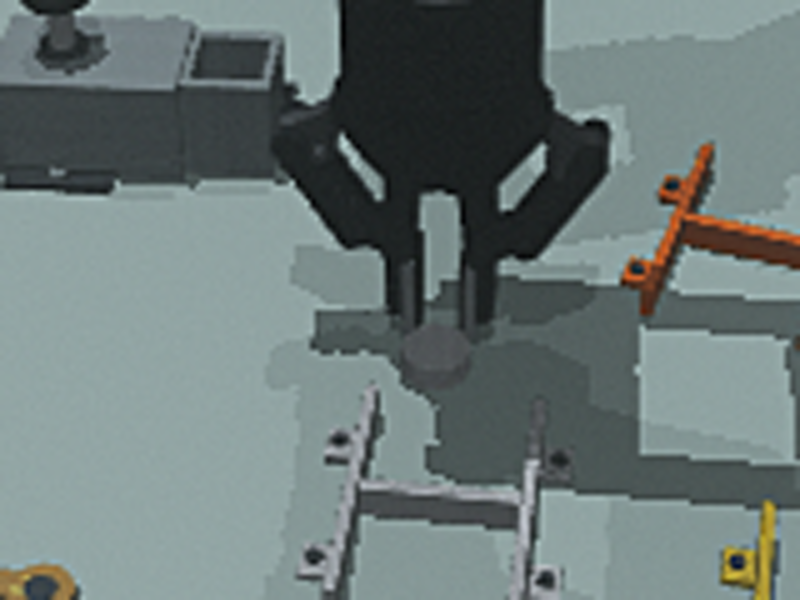

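View pics/t5.png

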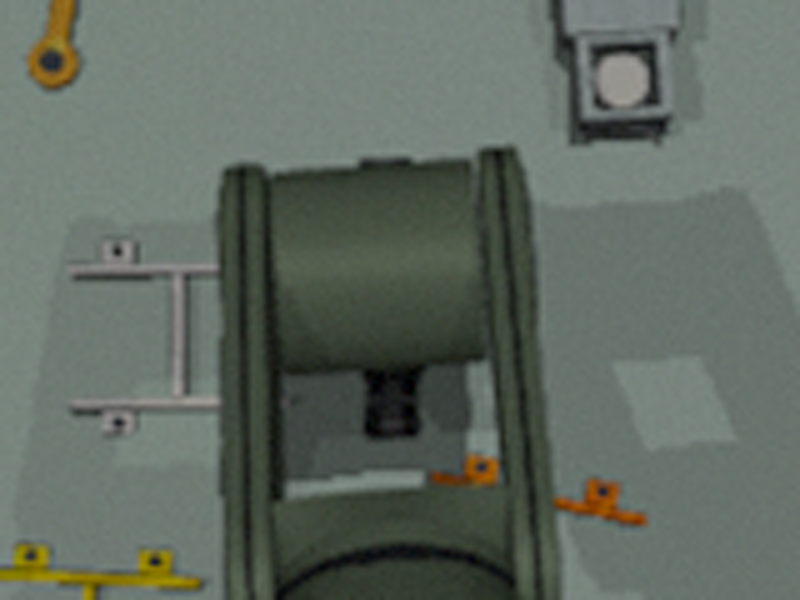

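```bash
python3 -m crank '[[0.2,-0.08,0,0,0,0,-0.62],[0.25,-0.1,0,0,0,0,-0.62],[0.2,-0.08,0,0,0,0,-0.62],[0.2,0,0,0,0,0,-0.62],[0.15,0,0,0,0,0,-0.62],[0.15,0,0,0,0,0,-0.62],[0.1,0,0,0,0,0,-0.62],[0.05,0,0,0,0,0,-0.62],[0,0,0,0,0,0,-0.62]]'
python3 -c "
from h import *
to(.464,.1625,.005)
p,d=bot.snapshot('side');crop('side',p,245,210,405,330,5,'pics/s6.png')"
```

```text
time_s: 12.88
position: [0.4649, 0.1617, 0.0045]
tcp_rot: [0.707, 0.707, 0.0, 0.0]
contact_force: [-0.7, -0.2, 0.5]
width: 0.192
t 12.875 pos [0.4649 0.1617 0.0045] F [-0.7 -0.2  0.5] w 0.192 yaw y 0.01 tilt [ 0.  0. -1.]
units [ 0.02  -0.022 -0.013]
```

View pics/s6.png

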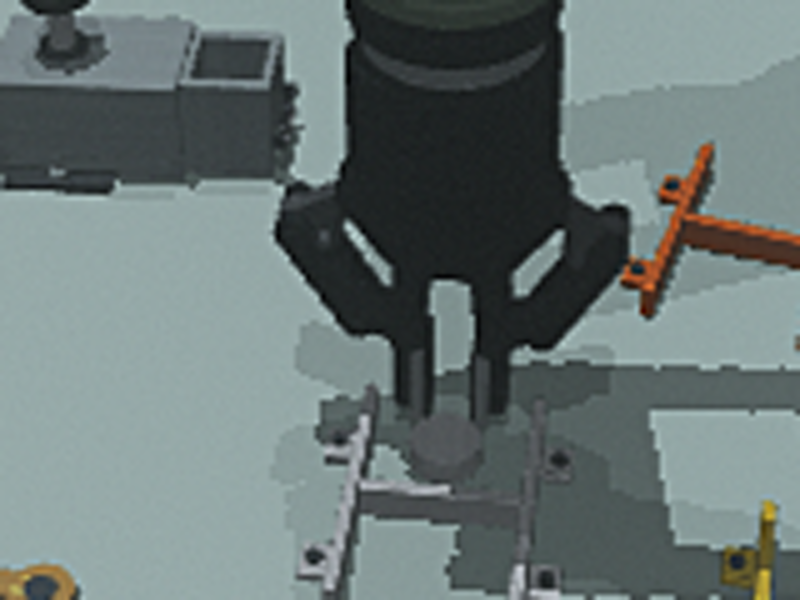

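```bash
python3 -m crank '[[-0.4,0,0,0,0,0,-0.62],[-0.6,0,0,0,0,0,-0.62],[-0.5,0,-0.5,0,0,0,-0.62],[-0.8,0,-1,0,0,0,-0.62],[-1,0,-1,0,0,0,-0.62],[-1,0,-1,0,0,0,-0.62],[-1,0,0,0,0,0,-0.62],[-1,0,0,0,0,0,-0.62],[0,0,0,0,0,0,-0.62]]'
python3 -c "
from h import *
to(.464,.1625,.005)
p,d=bot.snapshot('side');crop('side',p,245,210,405,330,5,'pics/s7.png');cv2.imwrite('pics/s7f.png',p)
p,d=bot.snapshot('top');crop('top',p,220,160,380,280,5,'pics/t7.png');cv2.imwrite('pics/t7f.png',p)"
```

```text
time_s: 14.05
position: [0.4645, -0.0936, 0.1448]
tcp_rot: [0.709, 0.705, -0.0, 0.001]
contact_force: [-0.0, 0.5, 0.4]
width: 0.193
t 14.05 pos [ 0.4645 -0.0936  0.1448] F [-0.   0.5  0.4] w 0.193 yaw y -0.28 tilt [ 6.e-04 -1.e-03 -1.e+00]
units [ 6.406 -0.047  3.488]
```

View pics/s7.png

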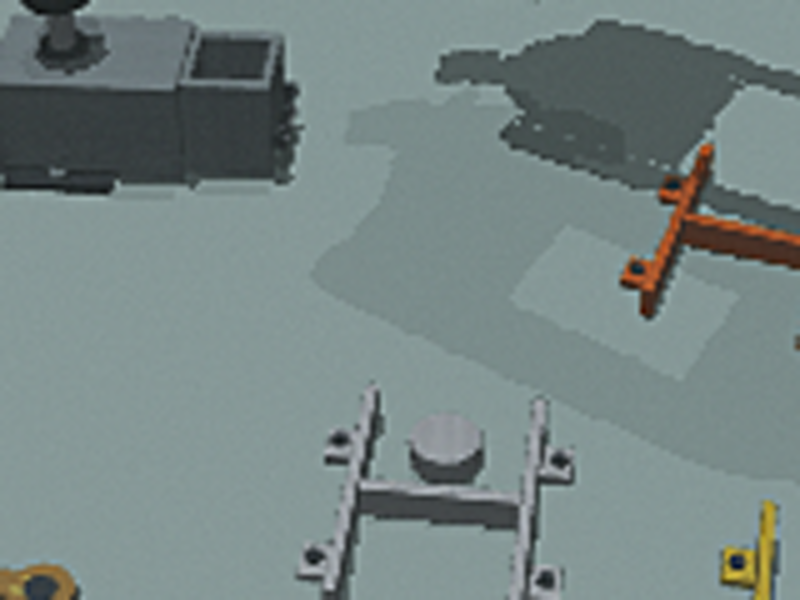

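View pics/t7.png

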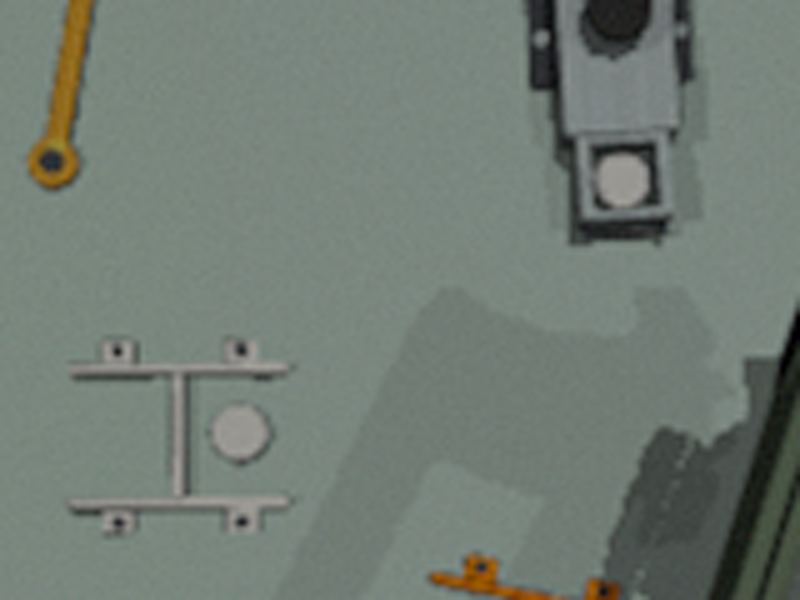

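View pics/s7f.png

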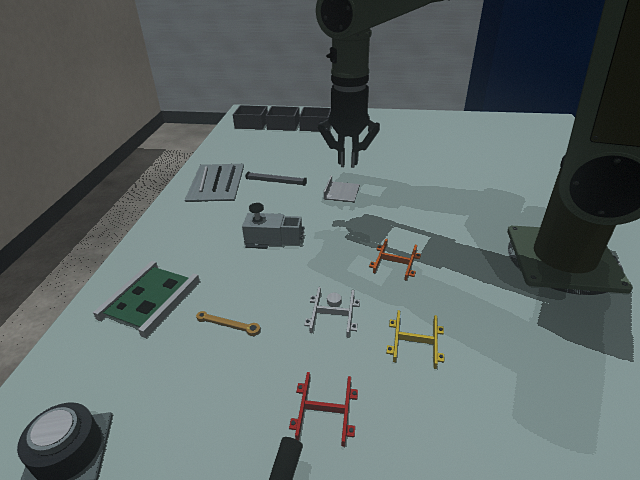

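The pellet lies between the rails: its right edge is at column 270 of the zoomed top view, the rail ends are at 290 and the web is at 187. The dispenser still shows a pellet in the magazine. The plunger is up, and the wrench, tube and shield are in place.

```bash
python3 -c "
from h import *
print(px2w('top',268,246.4,.012))
print(bot.hand_in())"
```

```text
[0.4652369  0.18364296 0.012     ]
the job is handed in; nothing more can be done
None
```

I pressed the plunger once to its stop, let it back up, and pushed the one dispensed pellet along the countertop into the aluminium bay. The job was handed in at about 14 s.

- **Press:** the tool stalled at 62 mm height with the force rising to 23 N, and the plunger came back up afterwards. One pellet slid out.
- **Push:** I used two slightly opened fingertips behind the pellet and did not lift it.
- **Pellet position:** the last images put its centre at about (0.465, 0.184) m. That leaves about 16 mm to each rail, about 10 mm inside the open end, and about 12 mm to the web.
- **Everything else:** the magazine still holds pellets, though the cameras only show the top one. The plate, wrench and tube look unmoved by eye; I did not measure them. The gripper ended clear of everything.

The two cameras disagreed by up to about 9 mm on the plunger cap. I went by the top camera, and the press and the push both worked from those positions.

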